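Mark a wooden name board

ROBOT

A 6-joint arm with a two-finger parallel gripper is mounted at the origin on a cart in front of the work surface, level with it; the furniture and walls round the work are solid. World frame = base frame: x ahead of the robot, y to its left, z up, the work surface at z = 0. Lengths are in mm, angles in degrees, forces in N, time in s.
With the tool pointing down it reaches from about 300 to 850 mm from the base axis. Payload 4.2 kg.
Tool frame: the origin (TCP) lies midway between the tips of the shut fingers; the grasp point (between the pads) lies 19 mm behind it (env.grasp_offset is the distance from the TCP to the grasp point, in mm); z points along the fingers, y is the line along which they close (so a half turn about z gives the same grasp; the last joint's range is limited). The gripper opens to 91 mm and grips with 3 to 60 N. Pads are 32 mm wide; open, the fingers measure 118 mm over their backs; the gripper's body (76 mm by 178 mm) begins 60 mm behind the grasp point.
Start: joints at [67.093, 18.312, 89.639, -0, 72.044, -1.146], TCP at [213.176, 534.04, 213.976] pointing down, gripper open.
Joint ranges: [-177.97, 177.97], [-48.28, 115.42], [12.27, 149.76], [-77.06, 257.06], [2.81, 150.46], [-146.56, 146.56]. Speed limits (degrees/s): [147.25, 147.25, 180, 180, 180, 180].

INTERFACE

Orientations are given as [roll, pitch, yaw] about the fixed x, y, z axes, in that order (R = Rz(yaw) Ry(pitch) Rx(roll)).
In Python, from workcell import env, optics gives the robot as it stands. The module is installed in compiled form; this text tells all that it offers.
- The arm moves only by the tool send_rows, never from a script. Its argument "targets" is a list that holds one entry, the list of rows, each a list of 7 numbers: the turn, a rotation vector about the world's x, y, z scaled (see below), then the shift along the world's x, y, z scaled (see below), then the closure, from -1 (fully open) to 1 (shut). In form: [[[rx, ry, rz, x, y, z, gripper], ...]]. A call has 1 to 12 rows; each row shifts and turns the commanded pose from where the row before left it; what a row does not reach is not made up. The controller multiplies each number of a shift by 0.2 m and each number of a turn by pi/2 rad. A row lasts 1/10 s, in which the tool goes at most 50 mm and 8.59 degrees, less where a joint would pass 70% of its speed; a pose out of reach is approached as far as the arm can. A call with a number of a shift or a turn outside -1 to 1 is refused whole. A call with a gripper value outside its range is refused whole. The fingers move at their own pace and stop on an object; "grip_force" is the grip in N (left out, the last holds). Time passes only in rows, so rows that do not move let the fingers close. It gives the time, the measured TCP pose, the force, the opening and the grip force at its end, in the units of the state.
- env.state(): the state, without advancing time (a new reading comes with each control period).
- optics.grab_frame(name): name is "side" or "top" or "wrist"; returns (picture, depth): 420x560x3 uint8, red, green, blue; 420x560 float32, mm along the optical axis (not along the pixel's ray), 0 where there is no reading.
- optics.camera_info(name): a dict with "camera_matrix" (3x3 intrinsics, pixels), "k1" (the pictures are not rectified: a ray, as slopes to the right and down, at radius r is drawn at 1 + k1 r^2 times it, then the intrinsics apply), "R" (3x3) and "t" (3): a world point X has camera coordinates R X + t; the wrist camera has in their place "mount" (4x4, takes a point from camera to tool coordinates, whose origin is the TCP and whose axes are the flange's). Camera axes: x right, y down, z forward; pixel columns grow to the right and rows downward; lengths in mm; the calibration is good to about 2 mm. A picture is of the moment at which its call begins: read the wrist's pose just before it. camera_info takes no time and is no camera call.
- env.job_done(): hands the job in; it is judged then, once.
Trained networks look in the newest picture that a camera, given by its name, has taken for a name from the list of things; names that differ only in an ending like _2 or _b are one class to them, and where a whole thing is asked for, a point or a joint stands for the part that bears it (a point fixed in the world has none). Each returns a list of dicts, best first, with "conf" (0 to 1); they miss things now and then, are a little off and sometimes report something else, mostly with a low value. They report only what shows in the picture. A call takes as long as a camera call.
- optics.silhouettes(camera, name): "mask" (420x560 bool, what is visible of it) and "at" ([column, row] in pixels, amid what is visible of it).
- optics.place_of(camera, name): "at" ([column, row] in pixels: a listed point, or the origin of a listed thing).
The state is a dict: "time_s": time; "qpos": joint angles; "qvel": joint speeds; "effort": joint torques, N m; "ee_pos": TCP position; "ee_rot": TCP orientation; "force": force on the tool from outside, world axes, zero at the start; "torque": the same for the moment, N m; "gripper_width": finger opening in mm; "gripper_force": force on a finger pad.
Only numpy, scipy, OpenCV 4.12 (cv2) and the standard library are available. Lean on these libraries where they do the work, as an engineer would, in place of code of your own. Each camera call takes 0.05 s, during which the arm holds its last target. There are 200 camera calls.

TASK

Make the marking machine mark the wooden name board: switch it on with the round touch key, push the board flat along the bed until it sits square and flush against both fences in the corner, and then swing the marking head in over the board as far as it goes. Only then press the long touch key to start. The keys hardly move, so press each with the fingertips at about 8 N for half a second, never anywhere near 35 N, and do not disturb the paint pot.

Things in the scene. Friction and masses are not known exactly. Their poses are not given: they have to be found in the camera images.
- bed: Marking machine's bed, fixed: aluminium plate on a grey base, plate x -120 to +120, y -160 to +150 mm, its top 42 mm above the table; origin at table height; x points away from the robot, y left, with a small yaw. Two grey fences (tops at 64 mm) make a corner far left: inner face of the back fence at x = +90 mm (y -150 to 118), of the left fence at y = +100 mm (x -82 to 108).
- board_centre (a point): Centre of the loose wooden name board, 100 mm (its x) by 150 mm (its y) by 20 mm thick, about 0.25 kg, lying flat on the bed (its top 62 mm above the table). Flush in the corner its centre is at x = +40, y = +25 mm in the bed's frame, with its axes parallel to the bed's.
- head_arm (a joint): Swing angle (rad) of the marking head's arm about an upright pivot with friction (about 1 N at the head); it stays where left. 0: arm points to the bed's -x (to the robot), parked outside the left fence; it grows counter-clockwise seen from above; 1.57 at its hard stop: arm points to the bed's -y, head over the board.
- head_centre (a point): Centre of the marking head, a grey box 46 x 46 mm in plan, from 70 to 114 mm above the table (8 mm over the board's top), 144 mm from the pivot's axis. Its axes turn with the arm: x points from the head to the pivot, z up. The bar from pivot to head is 24 mm wide, from 76 to 90 mm above the table.
- head_pivot (a point): Point on the arm's upright pivot axis at the height of the head's centre, outside the left fence; in the bed's frame at x = +35, y = +134 mm. Its axes are the bed's.
- round_key: The round touch key that switches the machine on: white disc 64 mm across on a fixed grey pad 90 x 140 mm (its x, y) and 22 mm high. Origin at the centre of the key's top face, 26 mm above the table; z up. Held up by about 3 N, it gives 1.5 mm and stops hard at about 7.5 N.
- bar_key: The long touch key that starts the marking: white bar 46 mm (its x) by 110 mm (its y) on an equal grey pad. Origin at the centre of its top face, 26 mm above the table; z up. Same feel as the round key. The two pads may stand either way round, one nearer the robot than the other.
- paint_pot: Bystander, loose: off-white open pot with dry dark paint inside, 68 mm across, 70 mm tall; origin under its centre.

How it is judged:
By the outcome, as a careful person would: the job done as asked, in the order asked, and still so for the second after the job is handed in, with the robot touching nothing.
It also fails if it takes over 72 s, if anything falls off the work surface, if the arm or the gripper's body presses on something with over 40 N, if the wrist force passes 120 N, or if a joint passes its speed limit or range.

## Working session

There is one attempt and no reset: what is moved stays moved. The work goes in short steps, Python scripts to look and compute and a tool call to move; the robot and the scene stay as the last step left them, time stands still between calls to the robot, and variables do not carry over. Pictures are saved under pics/ and viewed, at most 10 in all, crops included, and the job is handed in when it is done.

Besides the shell and the picture viewer there is one more tool, called after "Call:" as name(argument=value, ...), one argument or row to a line, values as JSON. send_rows: Moves the arm, as the interface text tells. Its arguments: {"type":"object","properties":{"targets":{"type":"array"},"grip_force":{"type":"number"}},"required":["targets"]}

```bash
mkdir -p pics; cat > h.py <<'E'
import numpy as np, cv2
from scipy.spatial.transform import Rotation as Ro
from workcell import env, optics
def cam(name):
    c=optics.camera_info(name); K=np.array(c['camera_matrix']); k1=c['k1']
    if 'R' in c: R=np.array(c['R']);t=np.array(c['t']); return K,k1,R.T,-R.T@t
    s=env.state(); M=np.array(c['mount']); T=np.eye(4)
    T[:3,:3]=Ro.from_euler('xyz',s['ee_rot'],degrees=True).as_matrix(); T[:3,3]=s['ee_pos']
    W=T@M; return K,k1,W[:3,:3],W[:3,3]
def rays(C,uv):
    K,k1,R,o=C; p=cv2.undistortPoints(np.float64(uv).reshape(-1,1,2),K,np.array([k1,0,0,0.])).reshape(-1,2)
    return np.c_[p,np.ones(len(p))]@R.T
def on_z(C,uv,z):
    d=rays(C,uv); return C[3]+d*((z-C[3][2])/d[:,2])[:,None]
def cloud(C,uv,depth):
    uv=np.atleast_2d(uv).astype(int); return C[3]+rays(C,uv)*depth[uv[:,1],uv[:,0]][:,None]
def save(n,img): cv2.imwrite(f'pics/{n}.png',img[:,:,::-1])
E
python3 - <<'E'
from h import *
s=env.state(); print(s['ee_pos'],s['ee_rot'],s['force'],env.grasp_offset)
ims=[]
for c in ('top','side'):
    C=cam(c); im,d=optics.grab_frame(c); ims.append(im); save('a_'+c,im)
    print(c,'cam at',C[3].round())
    for n in ('bed','board_centre','head_arm','head_centre','head_pivot','round_key','bar_key','paint_pot'):
        try:
            p=optics.place_of(c,n)[:2]
        except Exception as e: p=[];print(n,e)
        z={'board_centre':62,'head_centre':92,'head_pivot':92,'round_key':26,'bar_key':26}.get(n,0)
        for q in p: print(n,q['conf'],np.round(q['at']),on_z(C,[q['at']],z)[0].round(1))
        m=optics.silhouettes(c,n)[:1]
        for q in m:
            v=np.argwhere(q['mask'])[:,::-1]; P=cloud(C,v,d); P=P[d[v[:,1],v[:,0]]>0]
            print('   mask',round(q['conf'],2),len(v),'med',np.median(P,0).round(1),'lo',np.percentile(P,2,axis=0).round(),'hi',np.percentile(P,98,axis=0).round())
E
```

```text
[212.9787251  533.54286885 213.10538286] [-1.79896027e+02 -2.11248466e-03  1.58239857e+02] [ 0.65315864  0.13841581 -0.14237401] 18.8
top cam at [ 403.  -46. 1694.]
bed 0.77 [195. 193.] [630.6 193.7   0. ]
   mask 0.92 5630 med [653.7 203.4  45. ] lo [519.  27.  35.] hi [749. 320. 116.]
board_centre 0.89 [209. 195.] [616.6 139.9  62. ]
   mask 0.55 1628 med [609.8 139.6  63. ] lo [554.  65.  42.] hi [665. 213.  72.]
head_arm it knows: bar_key, bed, board_centre, head_centre, head_pivot, paint_pot, round_key
   mask 0.82 585 med [570.8 289.4  96.2] lo [510. 251.  83.] hi [680. 324. 122.]
head_centre 0.9 [165. 221.] [532.6 269.6  92. ]
head_centre 0.18 [337. 199.] [ 606.4 -255.8   92. ]
   mask 0.93 624 med [573.8 289.5  95.3] lo [508. 250.  58.] hi [675. 324. 122.]
head_pivot 0.75 [150. 179.] [661.  319.5  92. ]
   mask 0.95 5778 med [655.  202.5  45. ] lo [519.  26.  35.] hi [751. 323. 115.]
round_key 0.77 [339. 252.] [ 446.  -269.4   26. ]
round_key 0.41 [388. 245.] [ 471.  -427.1   26. ]
   mask 0.6 314 med [ 451.5 -264.9   27. ] lo [ 424. -293.   19.] hi [ 479. -237.   36.]
bar_ke
[... 575 characters left out ...]
  42.] hi [666. 207.  63.]
head_arm it knows: bar_key, bed, board_centre, head_centre, head_pivot, paint_pot, round_key
   mask 0.84 425 med [546.9 273.3  88.6] lo [503. 244.  69.] hi [675. 327. 114.]
   mask 0.93 3374 med [624.4 119.8  41. ] lo [511.  19.   3.] hi [738. 324. 109.]
round_key 0.76 [259. 280.] [ 444.7 -258.8   26. ]
   mask 0.79 314 med [ 446.5 -270.2   24.7] lo [ 418. -297.   21.] hi [ 476. -240.   27.]
bar_key 0.68 [327. 272.] [ 614.5 -266.2   26. ]
   mask 0.8 393 med [ 609.3 -268.7   24.8] lo [ 587. -319.   22.] hi [ 634. -214.   27.]
paint_pot 0.85 [293. 327.] [ 473.9 -428.9    0. ]
   mask 0.57 1181 med [ 468.  -454.    46.5] lo [ 440. -468.    3.] hi [ 501. -404.   69.]
```

```bash
python3 - <<'E'
import cv2
t=cv2.imread('pics/a_top.png')[130:310,120:420]; cv2.imwrite('pics/a_topc.png',cv2.resize(t,None,fx=2.6,fy=2.6,interpolation=cv2.INTER_CUBIC))
E
```

```text
(no output)
```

View pics/a_topc.png

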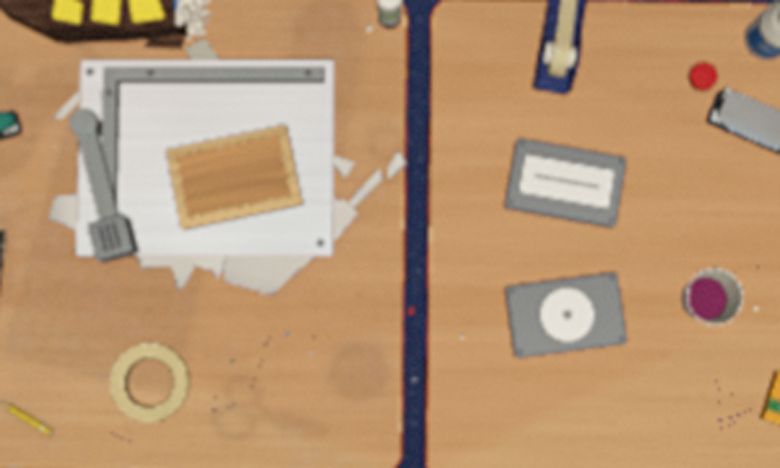

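View pics/a_side.png

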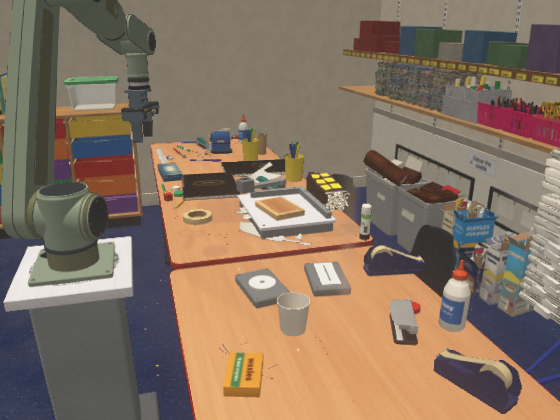

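The top crop shows the bed at crop (205,155), the board at (235,176) turned about 13° counter-clockwise, and the head arm parked at the left. The bar key is at (567,182), farther away. The round key is at (567,315), nearer, and the pot is at (713,297). The side view agrees. On the way I'll take a wrist look over the bed.

Call:
send_rows(
  targets=[
    [[0,0,0.022,0.16,-0.16,0.085,-1],[0,0,0.022,0.16,-0.16,0.085,-1],[0,0,0.022,0.16,-0.16,0.085,-1],[0,0,0.022,0.16,-0.16,0.085,-1],[0,0,0.022,0.16,-0.16,0.085,-1],[0,0,0.022,0.16,-0.16,0.085,-1],[0,0,0.022,0.16,-0.16,0.085,-1],[0,0,0.022,0.16,-0.16,0.085,-1],[0,0,0.022,0.16,-0.16,0.085,-1],[0,0,0.022,0.16,-0.16,0.085,-1],[0,0,0.022,0.16,-0.16,0.085,-1],[0,0,0,0,0,0,-1]],
  ],
)

```text
time_s: 2.8
ee_pos: [569.1, 178.3, 402.2]
ee_rot: [-180.0, 0.3, 179.7]
force: [-0.0, 0.1, -0.4]
gripper_width: 91.6
gripper_force: 0.0
```

```bash
python3 - <<'E'
from h import *
s=env.state(); print(s['time_s'],s['ee_pos'],s['ee_rot'],s['force']); print(np.round(optics.camera_info('wrist')['mount'],2))
C=cam('wrist'); im,d=optics.grab_frame('wrist'); save('b',im); np.savez('b.npz',im=im,d=d,R=C[2],o=C[3])
for n in ('bed','board_centre','head_centre','head_pivot'):
    z={'board_centre':62,'head_centre':92,'head_pivot':92}.get(n,0)
    for q in optics.place_of('wrist',n)[:2]: print(n,round(q['conf'],2),np.round(q['at']),on_z(C,[q['at']],z)[0].round(1))
m=optics.silhouettes('wrist','board_centre')[0]['mask']; np.save('bm.npy',m)
c,_=cv2.findContours(m.astype('uint8'),0,1)[:2]; c=max(c,key=len).reshape(-1,2)
print('board rect',cv2.minAreaRect(on_z(C,c,62)[:,:2].astype('float32')))
E
```

```text
2.8 [569.10511955 178.25142679 402.16000469] [-179.95035827    0.26394095  179.68702835] [-0.02549256  0.1246247  -0.39924073]
[[  -0.     -0.96   -0.27   74.55]
 [   1.      0.     -0.      0.49]
 [   0.     -0.27    0.96 -170.6 ]
 [   0.      0.      0.      1.  ]]
board_centre 0.95 [258. 190.] [606.1 142.7  62. ]
head_centre 0.74 [352. 139.] [528.5 276.2  92. ]
head_pivot 0.78 [376. 238.] [673.8 319.6  92. ]
board rect ((607.392822265625, 139.2637176513672), (103.29277801513672, 150.0035858154297), 12.492452621459961)
```

View pics/b.png

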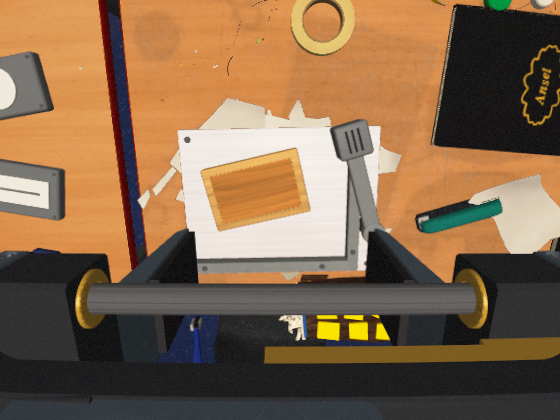

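```bash
python3 - <<'E'
from h import *
im=cv2.imread('pics/b.png'); cv2.imwrite('pics/bc.png',cv2.resize(im[112:288,162:402],None,fx=3.3,fy=3.3,interpolation=cv2.INTER_CUBIC))
E
```

```text
(no output)
```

View pics/bc.png

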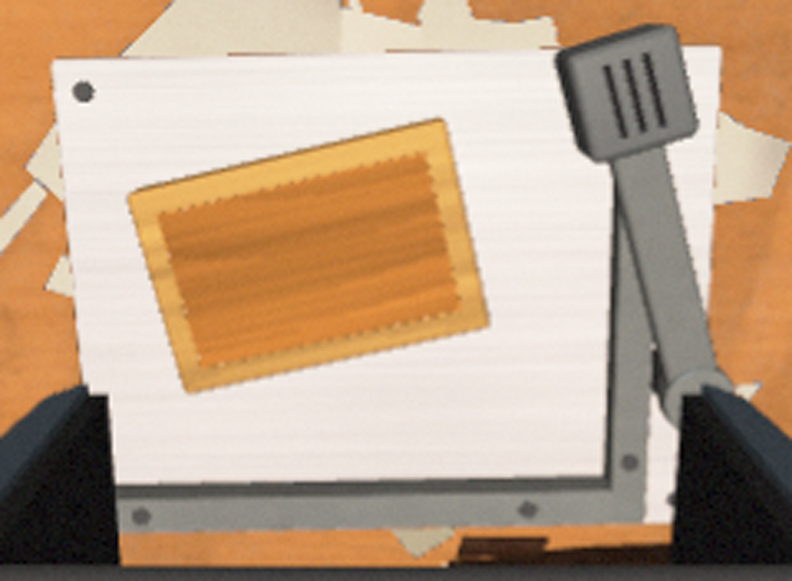

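```bash
cat >> h.py <<'E'
def saved(f):
    c=optics.camera_info('wrist'); z=np.load(f); return (np.array(c['camera_matrix']),c['k1'],z['R'],z['o'])
E
python3 - <<'E'
from h import *
from scipy.optimize import least_squares
C=saved('b.npz'); f=lambda p:np.array(p)/3.3+[162-.35,112-.35]
# (bed x,y,z, mask) , crop px
L=[(-120,-160,42,52,60),(-120,150,42,721,47)]
P=[on_z(C,[f(l[3:])],l[2])[0,:2] for l in L]
bk=[on_z(C,[f(p)],42)[0,:2] for p in ((120,487),(605,477))]
lf=[on_z(C,[f(p)],42)[0,:2] for p in ((611,200),(606,465))]
le=[on_z(C,[f(p)],42)[0,:2] for p in ((53,65),(88,380))]
print(P,bk,lf,le,sep='\n')
def res(v):
    c,s=np.cos(v[2]),np.sin(v[2]); I=lambda q:np.array([[c,s],[-s,c]])@(q-v[:2])
    r=[]
    for q,l in zip(P,L): r+=list(I(q)-np.array(l[:2]))
    r+=[I(q)[0]-90 for q in bk]+[I(q)[1]-100 for q in lf]+[I(q)[1]+160 for q in le]; return r
o=least_squares(res,[640,180,0],x_scale=[1,1,.01]); print(o.x,np.degrees(o.x[2]),np.round(o.fun,1))
x,y,a=o.x; B=lambda p:np.array([x,y])+Ro.from_euler('z',a).as_matrix()[:2,:2]@p
print('pivot',B([35,134]),'goal',B([40,25]),'corner',B([90,100]))
for n,p in dict(bl=(128,193),br=(445,119),fr=(490,326),fl=(188,393)).items(): print(n,on_z(C,[f(p)],62)[0].round(1))
for p in ((553,60),(677,25),(700,130)): print('head top',on_z(C,[f(p)],114)[0].round(1))
E
```

```text
[array([517.23356398,  20.92402064]), array([513.12591017, 327.55073286])]
[array([729.52075979,  37.38546154]), array([725.09013232, 283.67248538])]
[array([583.64753081, 280.14507705]), array([718.5373135 , 283.87226928])]
[array([519.4894345 ,  21.20331747]), array([672.07627577,  25.6549469 ])]
[6.35960168e+02 1.82480198e+02 1.88821361e-02] 1.08186670485312 [-1.8  0.7 -0.1 -2.6  0.8  1.  -1.4 -0.2  1.   2.5]
pivot [668.42387298 317.11714677] goal [675.4810122  208.23098242] corner [724.05602304 284.16166346]
bl [575.9  56.8  62. ]
br [543.5 200.6  62. ]
fr [639.6 222.3  62. ]
fl [672.1  78.9  62. ]
head top [515.4 241.  114. ]
head top [502.  289.5 114. ]
head top [543.1 301.1 114. ]
```

Call:
send_rows(
  targets=[
    [[0,0,0,-0.051,-0.185,-0.141,1],[0,0,0,-0.051,-0.185,-0.141,1],[0,0,0,-0.051,-0.185,-0.141,1],[0,0,0,-0.051,-0.185,-0.141,1],[0,0,0,-0.051,-0.185,-0.141,1],[0,0,0,-0.051,-0.185,-0.141,1],[0,0,0,-0.051,-0.185,-0.141,1],[0,0,0,-0.051,-0.185,-0.141,1],[0,0,0,-0.051,-0.185,-0.141,1],[0,0,0,-0.051,-0.185,-0.141,1],[0,0,0,-0.051,-0.185,-0.141,1],[0,0,0,0,0,0,1]],
  ],
  grip_force=15,
)

```text
time_s: 4.3
ee_pos: [449.6, -225.9, 87.5]
ee_rot: [179.9, -0.4, 179.9]
force: [-0.6, 1.1, 0.7]
gripper_width: 0.9
gripper_force: 0.0
```

Call:
send_rows(
  targets=[
    [[0,0,0,0,0,0,1],[0,0,0,0,0,0,1]],
  ],
)

```text
time_s: 4.5
ee_pos: [453.8, -223.9, 91.7]
ee_rot: [-180.0, 0.1, -179.9]
force: [0.3, 0.2, 0.5]
gripper_width: 0.3
gripper_force: 0.0
```

```bash
python3 - <<'E'
from h import *
s=env.state(); print(s['ee_pos'],s['ee_rot'],s['force'],s['gripper_width'])
C=cam('wrist'); im,d=optics.grab_frame('wrist'); save('c',im)
for n in ('round_key','bar_key'):
    for q in optics.place_of('wrist',n)[:2]: print(n,round(q['conf'],2),np.round(q['at']),on_z(C,[q['at']],26)[0].round(1))
E
```

```text
[ 453.82951028 -223.92737546   91.65568735] [-1.79983963e+02  8.90956665e-02 -1.79895050e+02] [0.32243942 0.20938277 0.52690364] 0.3452186324747405
round_key 0.61 [222. 217.] [ 450.3 -265.9   26. ]
```

View pics/c.png

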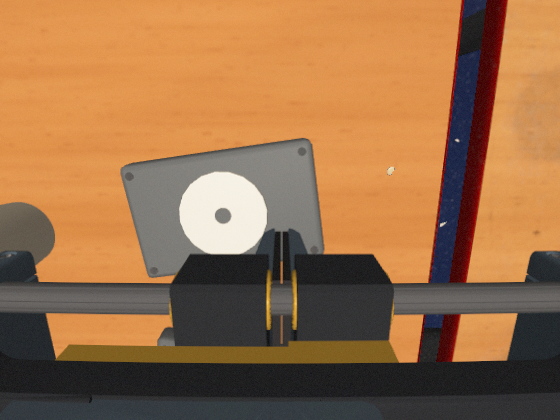

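The wrist view shows the round key at pixel (222,215), which is world (450,-266). The shut fingertips are at (282,235), about 42 mm short of it in y.

Call:
send_rows(
  targets=[
    [[0,0,0,-0.006,-0.07,-0.08,1],[0,0,0,-0.006,-0.07,-0.08,1],[0,0,0,-0.006,-0.07,-0.08,1],[0,0,0,0,0,0,1],[0,0,0,0,0,0,1]],
  ],
)

```text
time_s: 5.15
ee_pos: [449.7, -266.4, 43.3]
ee_rot: [180.0, 0.0, -180.0]
force: [0.1, 0.6, -1.1]
gripper_width: 0.3
gripper_force: 0.0
```

Call:
send_rows(
  targets=[
    [[0,0,0,0,0,-0.03,1],[0,0,0,0,0,-0.03,1],[0,0,0,0,0,-0.01,1],[0,0,0,0,0,0,1],[0,0,0,0,0,0,1]],
  ],
)

```text
time_s: 5.65
ee_pos: [449.5, -266.9, 28.9]
ee_rot: [180.0, 0.0, -180.0]
force: [0.0, 0.1, 0.3]
gripper_width: 0.6
gripper_force: 0.0
```

Call:
send_rows(
  targets=[
    [[0,0,0,0,0,-0.005,1],[0,0,0,0,0,-0.005,1],[0,0,0,0,0,0,1]],
  ],
)

```text
time_s: 5.95
ee_pos: [449.3, -267.0, 26.7]
ee_rot: [180.0, -0.0, -180.0]
force: [0.9, 0.9, -0.7]
gripper_width: 0.5
gripper_force: 0.0
```

Call:
send_rows(
  targets=[
    [[0,0,0,0,0,-0.005,1],[0,0,0,0,0,0,1]],
  ],
)

```text
time_s: 6.15
ee_pos: [449.5, -267.1, 26.0]
ee_rot: [-180.0, 0.0, -180.0]
force: [-0.7, 1.0, 3.1]
gripper_width: 0.5
gripper_force: 1.6
```

Call:
send_rows(
  targets=[
    [[0,0,0,0,0,-0.005,1],[0,0,0,0,0,0,1]],
  ],
)

```text
time_s: 6.35
ee_pos: [449.5, -267.0, 25.2]
ee_rot: [-180.0, 0.0, -180.0]
force: [-1.8, 0.1, 5.8]
gripper_width: 0.3
gripper_force: 2.9
```

Call:
send_rows(
  targets=[
    [[0,0,0,0,0,-0.004,1],[0,0,0,0,0,0,1]],
  ],
)

```text
time_s: 6.55
ee_pos: [449.5, -267.0, 24.8]
ee_rot: [-180.0, 0.0, -180.0]
force: [-0.9, 0.7, 7.5]
gripper_width: 0.5
gripper_force: 4.1
```

Call:
send_rows(
  targets=[
    [[0,0,0,0,0,-0.002,1],[0,0,0,0,0,0,1]],
  ],
)

```text
time_s: 6.75
ee_pos: [449.5, -267.1, 24.8]
ee_rot: [-180.0, 0.0, -180.0]
force: [-2.4, 0.9, 11.1]
gripper_width: 0.7
gripper_force: 5.5
```

Call:
send_rows(
  targets=[
    [[0,0,0,0,0,0.001,1],[0,0,0,0,0,0,1],[0,0,0,0,0,0,1],[0,0,0,0,0,0,1],[0,0,0,0,0,0,1],[0,0,0,0,0,0,1]],
  ],
)

```text
time_s: 7.35
ee_pos: [449.4, -267.1, 24.7]
ee_rot: [-180.0, 0.0, -180.0]
force: [-1.8, 0.6, 9.9]
gripper_width: 0.4
gripper_force: 4.7
```

```bash
python3 - <<'E'
from h import *
im,d=optics.grab_frame('top'); save('d_top',im[225:275,300:380])
a=cv2.imread('pics/a_top.png'); 
u,_=np.mgrid[0:420,0:1][0],0
df=np.abs(im[:,:,::-1].astype(int)-a).sum(2); ys,xs=np.where(df>60); print(len(ys)); print(im[247:256:4,330:348:4].tolist())
print(a[247:256:4,330:348:4,::-1].tolist())
E
```

```text
20159
[[[68, 72, 59], [105, 111, 94], [99, 106, 87], [143, 151, 128], [148, 155, 133]], [[66, 70, 58], [84, 90, 76], [117, 124, 104], [132, 141, 120], [137, 145, 122]], [[105, 112, 93], [101, 108, 90], [96, 102, 86], [111, 119, 101], [125, 133, 112]]]
[[[230, 226, 217], [228, 224, 215], [228, 224, 216], [228, 224, 214], [227, 223, 213]], [[231, 227, 218], [230, 226, 217], [148, 147, 143], [229, 224, 215], [230, 226, 218]], [[228, 224, 215], [229, 225, 216], [230, 226, 217], [229, 225, 216], [219, 216, 207]]]
```

Call:
send_rows(
  targets=[
    [[0,0,0,0,0,0.16,1],[0,0,0,0,0,0.16,1],[0,0,0,0,0,0.16,-1],[0,0,0.002,0.034,0.227,0,-1],[0,0,0.002,0.034,0.227,0,-1],[0,0,0.002,0.034,0.227,0,-1],[0,0,0.002,0.034,0.227,0,-1],[0,0,0.002,0.034,0.227,0,-1],[0,0,0.002,0.034,0.227,0,-1],[0,0,0,0.034,0.227,0,-1],[0,0,0,0.034,0.227,0,-1],[0,0,0,0.034,0.227,0,-1]],
  ],
)

```text
time_s: 8.6
ee_pos: [510.5, 143.6, 119.6]
ee_rot: [180.0, 0.0, -178.9]
force: [0.9, -0.4, 0.3]
gripper_width: 77.8
gripper_force: 0.0
```

Call:
send_rows(
  targets=[
    [[0,0,0,0,0,0,-1],[0,0,0,0,0,0,-1],[0,0,0,0,0,0,-1]],
  ],
)

```text
time_s: 8.9
ee_pos: [510.1, 140.7, 119.4]
ee_rot: [-180.0, -0.1, -178.9]
force: [-0.6, 0.2, -0.3]
gripper_width: 91.1
gripper_force: 0.0
```

```bash
python3 - <<'E'
from h import *
im,d=optics.grab_frame('top'); save('d_top',cv2.resize(im[180:270,310:400],None,fx=4,fy=4))
print(im[247:256:4,330:348:4].tolist())
E
```

```text
[[[232, 228, 219], [231, 228, 218], [231, 228, 219], [231, 227, 217], [229, 225, 215]], [[233, 229, 220], [232, 228, 219], [153, 152, 147], [231, 227, 218], [234, 230, 221]], [[232, 228, 218], [232, 228, 219], [233, 229, 220], [232, 228, 219], [222, 218, 210]]]
```

View pics/d_top.png

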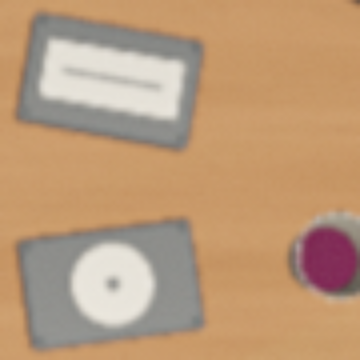

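The picture shows both keys, the round one at (113,284) and the bar at (112,78), with the pot undisturbed. The machine shows no lamp. The round key went down its full 1.5 mm and held about 10 N for more than 0.6 s. Next I push the board.

Call:
send_rows(
  targets=[
    [[0,0,0,0,0,-0.175,-1],[0,0,0,0,0,-0.16,-1],[0,0,0,0,0,-0.015,-1],[0,0,0,0,0,0,-1],[0,0,0,0.04,0,0,-1],[0,0,0,0.04,0,0,-1],[0,0,0,0.04,0,0,-1],[0,0,0,0.04,0,0,-1],[0,0,0,0,0,0,-1]],
  ],
)

```text
time_s: 9.85
ee_pos: [544.5, 141.8, 50.2]
ee_rot: [180.0, 0.1, -178.9]
force: [0.2, -0.3, -0.0]
gripper_width: 91.0
gripper_force: 0.0
```

Call:
send_rows(
  targets=[
    [[0,0,0,0.04,0,0,-1],[0,0,0,0.04,0,0,-1],[0,0,0,0.04,0,0,-1],[0,0,0,0.04,0,0,-1],[0,0,0,0.04,0,0,-1],[0,0,0,0,0,0,-1]],
  ],
)

```text
time_s: 10.45
ee_pos: [584.4, 141.7, 49.8]
ee_rot: [180.0, 0.1, -178.9]
force: [-0.5, 0.3, 0.0]
gripper_width: 91.1
gripper_force: 0.0
```

```bash
python3 - <<'E'
from h import *
im,d=optics.grab_frame('top'); C=cam('top')
q=optics.silhouettes('top','board_centre'); 
for k in q[:1]:
    c,_=cv2.findContours(k['mask'].astype('uint8'),0,1)[:2]; c=max(c,key=len).reshape(-1,2); print(k['conf'],cv2.minAreaRect(on_z(C,c,62)[:,:2].astype('float32')))
cv2.imwrite('pics/e.png',cv2.resize(im[130:240,140:270,::-1],None,fx=5,fy=5,interpolation=cv2.INTER_CUBIC))
E
```

```text
0.97 ((657.791015625, 130.20343017578125), (94.97449493408203, 147.2297821044922), 1.1501342058181763)
```

View pics/e.png

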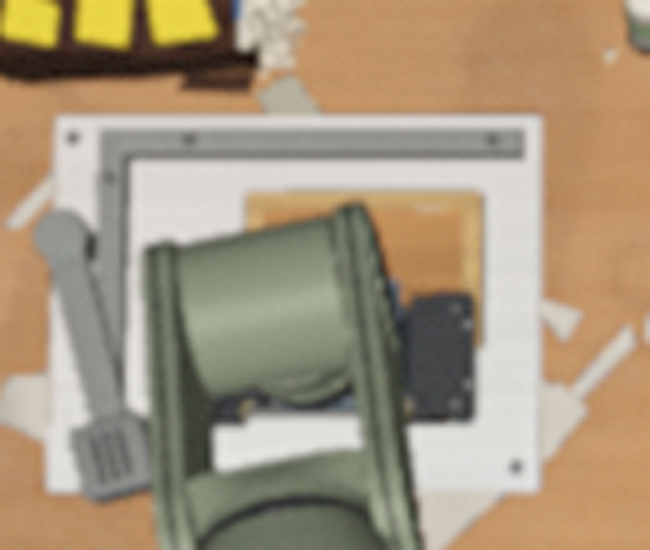

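The board now lies square to the back fence, about 20 mm short of it, at picture (365,250). I continue gently.

Call:
send_rows(
  targets=[
    [[0,0,0,0.03,0,0,-1],[0,0,0,0.03,0,0,-1],[0,0,0,0.02,0,0,-1],[0,0,0,0,0,0,-1]],
  ],
)

```text
time_s: 10.95
ee_pos: [599.5, 141.7, 49.8]
ee_rot: [180.0, 0.1, -178.9]
force: [-0.5, -0.8, 0.3]
gripper_width: 91.5
gripper_force: 0.0
```

Call:
send_rows(
  targets=[
    [[0,0,0,0.01,0,0,-1],[0,0,0,0.01,0,0,-1],[0,0,0,0,0,0,-1]],
  ],
)

```text
time_s: 11.25
ee_pos: [602.8, 141.6, 49.8]
ee_rot: [180.0, 0.0, -178.9]
force: [-1.4, 0.1, 0.2]
gripper_width: 91.1
gripper_force: 0.4
```

Call:
send_rows(
  targets=[
    [[0,0,0,0.01,0,0,-1],[0,0,0,0,0,0,-1]],
  ],
)

```text
time_s: 11.45
ee_pos: [604.8, 141.6, 49.8]
ee_rot: [180.0, 0.0, -178.9]
force: [-0.2, 0.3, -0.1]
gripper_width: 90.7
gripper_force: 0.4
```

Call:
send_rows(
  targets=[
    [[0,0,0,0.01,0,0,-1],[0,0,0,0.01,0,0,-1],[0,0,0,0,0,0,-1]],
  ],
)

```text
time_s: 11.75
ee_pos: [606.5, 141.7, 49.7]
ee_rot: [180.0, -0.3, -178.9]
force: [-6.8, 0.4, 4.5]
gripper_width: 91.3
gripper_force: 3.2
```

Call:
send_rows(
  targets=[
    [[0,0,0,0.005,0,0,-1],[0,0,0,0,0,0,-1]],
  ],
)

```text
time_s: 11.95
ee_pos: [606.5, 141.7, 49.7]
ee_rot: [180.0, -0.4, -178.9]
force: [-8.9, 1.4, 6.0]
gripper_width: 90.8
gripper_force: 4.3
```

Call:
send_rows(
  targets=[
    [[0,0,0,-0.06,0,0,-1],[0,0,0,0,0,0.15,-1],[0,0,-0.091,0.04,-0.065,0.15,0.12],[0,0,-0.091,0.04,-0.065,0,0.12],[0,0,-0.091,0.04,-0.065,0,0.12],[0,0,-0.091,0.04,-0.065,0,0.12],[0,0,-0.091,0.04,-0.065,0,0.12],[0,0,-0.091,0.04,-0.065,0,0.12],[0,0,-0.091,0.04,-0.065,0,0.12],[0,0,-0.091,0.04,-0.065,0,0.12],[0,0,-0.091,0.04,-0.065,0,0.12],[0,0,-0.091,0.04,-0.065,0,0.12]],
  ],
)

```text
time_s: 13.15
ee_pos: [678.3, 11.0, 109.8]
ee_rot: [179.9, 0.0, 98.9]
force: [-0.5, 0.7, -0.1]
gripper_width: 40.0
gripper_force: 0.0
```

Call:
send_rows(
  targets=[
    [[0,0,-0.09,0,0,0,0.12],[0,0,0,0,0,0,0.12],[0,0,0,0,0,0,0.12],[0,0,0,0,0,0,0.12]],
  ],
)

```text
time_s: 13.55
ee_pos: [677.5, 11.9, 109.8]
ee_rot: [180.0, 0.0, 91.2]
force: [-0.0, -0.1, 0.7]
gripper_width: 40.4
gripper_force: 0.0
```

```bash
python3 - <<'E'
from h import *
print(env.state()['qpos'])
im,d=optics.grab_frame('top'); C=cam('top')
for k in optics.silhouettes('top','board_centre')[:1]:
    c,_=cv2.findContours(k['mask'].astype('uint8'),0,1)[:2]; c=max(c,key=len).reshape(-1,2); print(k['conf'],cv2.minAreaRect(on_z(C,c,62)[:,:2].astype('float32')))
E
```

```text
[ 3.92253033e-02  3.15887113e+01  8.33879794e+01 -4.44071637e-03
  6.49928690e+01 -1.19819772e+00]
0.86 ((675.2275390625, 160.2186279296875), (104.56685638427734, 99.44744873046875), 0.7807644009590149)
```

Call:
send_rows(
  targets=[
    [[0,0,0,-0.01,0,-0.15,0.12],[0,0,0,0,0,-0.15,0.12],[0,0,0,0,0,0,0.12],[0,0,0,-0.001,0.06,0,0.12],[0,0,0,-0.001,0.06,0,0.12],[0,0,0,-0.001,0.06,0,0.12],[0,0,0,-0.001,0.06,0,0.12],[0,0,0,-0.001,0.06,0,0.12],[0,0,0,-0.001,0.06,0,0.12],[0,0,0,0,0,0,0.12]],
  ],
)

```text
time_s: 14.65
ee_pos: [674.2, 86.0, 49.8]
ee_rot: [180.0, -0.1, 91.2]
force: [0.8, 0.3, 0.5]
gripper_width: 40.1
gripper_force: 0.0
```

Call:
send_rows(
  targets=[
    [[0,0,0,-0.001,0.05,0,0.12],[0,0,0,-0.001,0.05,0,0.12],[0,0,0,0,0,0,0.12]],
  ],
)

```text
time_s: 14.95
ee_pos: [673.8, 105.3, 49.5]
ee_rot: [-180.0, -0.1, 91.1]
force: [-0.2, 1.2, -1.3]
gripper_width: 40.2
gripper_force: 0.0
```

Call:
send_rows(
  targets=[
    [[0,0,0,0,0.01,0,0.12],[0,0,0,0,0.01,0,0.12],[0,0,0,0,0.01,0,0.12],[0,0,0,0,0,0,0.12]],
  ],
)

```text
time_s: 15.35
ee_pos: [673.9, 109.7, 49.6]
ee_rot: [-180.0, -0.0, 91.1]
force: [-0.2, 0.2, -0.6]
gripper_width: 39.8
gripper_force: 0.1
```

Call:
send_rows(
  targets=[
    [[0,0,0,0,0.01,0,0.12],[0,0,0,0,0.01,0,0.12],[0,0,0,0,0,0,0.12]],
  ],
)

```text
time_s: 15.65
ee_pos: [673.9, 113.7, 49.7]
ee_rot: [-180.0, 0.0, 91.1]
force: [0.2, -0.3, -0.4]
gripper_width: 40.2
gripper_force: 0.5
```

Call:
send_rows(
  targets=[
    [[0,0,0,0,0.01,0,0.12],[0,0,0,0,0,0,0.12]],
  ],
)

```text
time_s: 15.85
ee_pos: [673.8, 113.9, 49.8]
ee_rot: [-180.0, 0.2, 91.1]
force: [-0.7, -5.9, -0.4]
gripper_width: 40.1
gripper_force: 3.1
```

Call:
send_rows(
  targets=[
    [[0,0,0,0,0.01,0,0.12],[0,0,0,0,0,0,0.12]],
  ],
)

```text
time_s: 16.05
ee_pos: [673.6, 113.9, 49.8]
ee_rot: [-179.9, 0.4, 91.1]
force: [-0.8, -10.9, 0.7]
gripper_width: 40.1
gripper_force: 5.4
```

Call:
send_rows(
  targets=[
    [[0,0,0,0,-0.06,0,0.12],[0,0,0,0,0,0.19,0.12],[0,0,0.091,-0.02,0.02,0.19,-0.32],[0,0,0.091,-0.042,0.05,0,-0.32],[0,0,0.091,-0.042,0.05,0,-0.32],[0,0,0.091,-0.042,0.05,0,-0.32],[0,0,0.091,-0.042,0.05,0,-0.32],[0,0,0.091,-0.042,0.05,0,-0.32],[0,0,0.091,-0.042,0.05,0,-0.32],[0,0,0.091,-0.042,0.05,0,-0.32],[0,0,0.091,-0.042,0.05,0,-0.32],[0,0,0.091,-0.042,0.05,0,-0.32]],
  ],
)

```text
time_s: 17.25
ee_pos: [594.2, 200.5, 126.1]
ee_rot: [179.9, 0.0, 173.3]
force: [-0.1, -0.1, 0.4]
gripper_width: 60.0
gripper_force: 0.0
```

Call:
send_rows(
  targets=[
    [[0,0,0.09,0,0,0,-0.32],[0,0,0,0,0,0,-0.32],[0,0,0,0,0,0,-0.32],[0,0,0,0,0,0,-0.32]],
  ],
)

```text
time_s: 17.65
ee_pos: [594.6, 199.6, 125.8]
ee_rot: [180.0, 0.0, -179.0]
force: [0.2, 0.2, 0.8]
gripper_width: 59.9
gripper_force: 0.0
```

```bash
python3 - <<'E'
from h import *
s=env.state();print(s['ee_pos'],s['ee_rot'],s['gripper_width'])
C=cam('wrist'); im,d=optics.grab_frame('wrist'); save('f',im); np.savez('f.npz',R=C[2],o=C[3])
E
```

```text
[594.57361341 199.56370318 125.83814506] [ 1.79970337e+02  1.12748776e-02 -1.79038016e+02] 59.892160934085524
```

View pics/f.png

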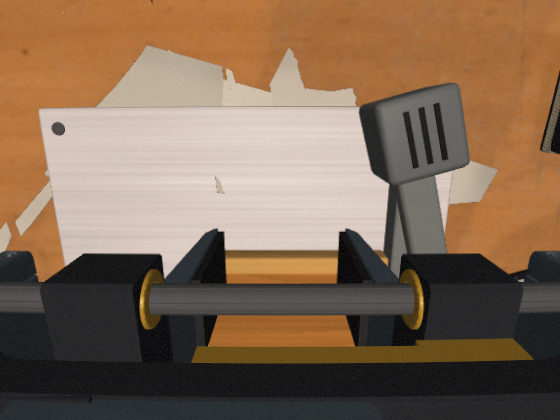

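The wrist view shows the board's near edge at row 258, the fingertips just before it, and the head at (415,135) clear of the left finger. I descend and re-seat against the back fence.

Call:
send_rows(
  targets=[
    [[0,0,0,0,0,-0.19,-0.32],[0,0,0,0,0,-0.19,-0.32],[0,0,0,0,0,0,-0.32],[0,0,0,0.02,0,0,-0.32],[0,0,0,0.015,0,0,-0.32],[0,0,0,0,0,0,-0.32]],
  ],
)

```text
time_s: 18.3
ee_pos: [603.6, 200.1, 52.0]
ee_rot: [179.9, 0.3, -178.9]
force: [1.0, 0.4, -0.9]
gripper_width: 60.5
gripper_force: 0.0
```

Call:
send_rows(
  targets=[
    [[0,0,0,0.01,0,0,-0.32],[0,0,0,0,0,0,-0.32]],
  ],
)

```text
time_s: 18.5
ee_pos: [604.0, 199.8, 50.7]
ee_rot: [180.0, 0.1, -178.9]
force: [-0.1, -0.3, -0.8]
gripper_width: 60.0
gripper_force: 0.0
```

Call:
send_rows(
  targets=[
    [[0,0,0,0.01,0,0,-0.32],[0,0,0,0,0,0,-0.32]],
  ],
)

```text
time_s: 18.7
ee_pos: [605.0, 199.6, 49.9]
ee_rot: [-180.0, -0.0, -178.9]
force: [-1.5, 0.5, 1.8]
gripper_width: 60.3
gripper_force: 0.7
```

Call:
send_rows(
  targets=[
    [[0,0,0,0.01,0,0,-0.32],[0,0,0,0,0,0,-0.32]],
  ],
)

```text
time_s: 18.9
ee_pos: [605.6, 199.6, 49.6]
ee_rot: [-180.0, -0.2, -178.9]
force: [-5.8, 0.6, 3.9]
gripper_width: 60.1
gripper_force: 2.6
```

Call:
send_rows(
  targets=[
    [[0,0,0,0.005,0,0,-0.32],[0,0,0,0,0,0,-0.32]],
  ],
)

```text
time_s: 19.1
ee_pos: [605.6, 199.6, 49.7]
ee_rot: [-180.0, -0.4, -178.9]
force: [-7.3, -0.3, 5.2]
gripper_width: 60.3
gripper_force: 3.6
```

The board is flush on both fences: 7 N at the back and 11 N at the left, with contact where predicted. Next I go behind the head with shut fingers.

Call:
send_rows(
  targets=[
    [[0,0,0,-0.05,0,0,-0.32],[0,0,0,-0.05,0,0.22,-0.32],[0,0,0,0,0,0.22,1],[0,0,0,-0.08,0.15,0,1],[0,0,0,-0.08,0.15,0,1],[0,0,0,-0.08,0.15,0,1],[0,0,0,-0.08,0.16,0,1],[0,0,0,0,0,0,1],[0,0,0,0,0,0,1],[0,0,0,0,0,0,1]],
  ],
)

```text
time_s: 20.1
ee_pos: [524.8, 320.9, 137.7]
ee_rot: [-180.0, 0.0, -178.9]
force: [0.1, -0.2, -0.7]
gripper_width: 0.9
gripper_force: 0.0
```

```bash
python3 - <<'E'
from h import *
s=env.state();print(s['ee_pos'],s['ee_rot'],s['gripper_width'])
im,d=optics.grab_frame('top'); C=cam('top'); save('g',cv2.resize(im[130:250,130:270],None,fx=5,fy=5,interpolation=cv2.INTER_CUBIC))
for k in optics.silhouettes('top','board_centre')[:1]:
    c,_=cv2.findContours(k['mask'].astype('uint8'),0,1)[:2]; c=max(c,key=len).reshape(-1,2); print(k['conf'],cv2.minAreaRect(on_z(C,c,62)[:,:2].astype('float32')))
E
```

```text
[524.79635798 320.92598854 137.71044596] [-1.79984966e+02  3.48346273e-02 -1.78925234e+02] 0.8751808730435041
0.97 ((676.155517578125, 206.6480712890625), (101.3940658569336, 150.25315856933594), 0.7771844863891602)
```

View pics/g.png

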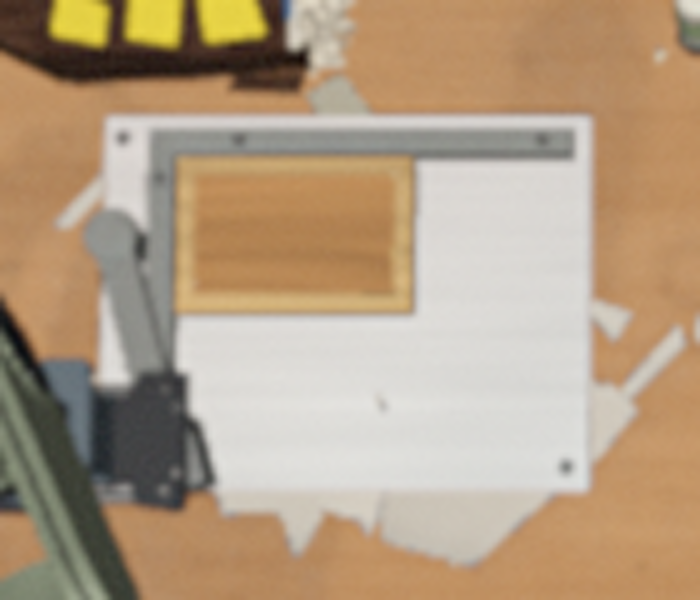

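The board sits square in the corner at picture (295,235), with no gap at either fence. Now I lower behind the head and swing it along its arc.

Call:
send_rows(
  targets=[
    [[0,0,0,-0.025,0.03,0,1],[0,0,0,0,0,-0.13,1],[0,0,0,0,0,-0.13,1],[0,0,0,0,0,0,1],[0,0,0,0,0,0,1]],
  ],
)

```text
time_s: 20.7
ee_pos: [519.5, 327.6, 85.9]
ee_rot: [-180.0, -0.0, -178.9]
force: [0.7, -0.0, 0.4]
gripper_width: 0.5
gripper_force: 0.0
```

Call:
send_rows(
  targets=[
    [[0,0,0,0.01,-0.058,0,1],[0,0,0,0.01,-0.058,0,1],[0,0,0,0.01,-0.056,0,1],[0,0,0,0.011,-0.056,0,1],[0,0,0,0,0,0,1]],
  ],
)

```text
time_s: 21.2
ee_pos: [527.9, 280.0, 86.1]
ee_rot: [-180.0, -0.0, -179.0]
force: [-0.3, 1.1, -0.1]
gripper_width: 0.8
gripper_force: 0.0
```

Call:
send_rows(
  targets=[
    [[0,0,0,0.019,-0.054,0,1],[0,0,0,0.019,-0.054,0,1],[0,0,0,0.027,-0.05,0,1],[0,0,0,0.028,-0.05,0,1],[0,0,0,0.035,-0.046,0,1],[0,0,0,0.035,-0.045,0,1],[0,0,0,0.041,-0.04,0,1],[0,0,0,0.042,-0.039,0,1],[0,0,0,0,0,0,1]],
  ],
)

```text
time_s: 22.1
ee_pos: [578.3, 205.1, 85.7]
ee_rot: [-180.0, 0.1, -179.0]
force: [0.5, 0.4, 0.2]
gripper_width: 0.5
gripper_force: 0.0
```

Call:
send_rows(
  targets=[
    [[0,0,0,0.047,-0.032,0,1],[0,0,0,0.047,-0.032,0,1],[0,0,0,0.052,-0.025,0,1],[0,0,0,0.052,-0.025,0,1],[0,0,0,0.02,-0.007,0,1],[0,0,0,0,0,0,1]],
  ],
)

```text
time_s: 22.7
ee_pos: [621.4, 181.7, 85.7]
ee_rot: [-180.0, 0.0, -178.9]
force: [0.5, 0.5, -0.4]
gripper_width: 0.1
gripper_force: 0.0
```

Call:
send_rows(
  targets=[
    [[0,0,0,0.015,0,0,1],[0,0,0,0.015,0,0,1],[0,0,0,0,0,0,1]],
  ],
)

```text
time_s: 23.0
ee_pos: [626.7, 182.4, 85.8]
ee_rot: [180.0, 0.0, -178.9]
force: [-1.4, 0.3, -0.2]
gripper_width: 0.4
gripper_force: 0.0
```

Call:
send_rows(
  targets=[
    [[0,0,0,0.01,0,0,1],[0,0,0,0.01,0,0,1],[0,0,0,0,0,0,1]],
  ],
)

```text
time_s: 23.3
ee_pos: [628.0, 182.3, 85.8]
ee_rot: [-180.0, -0.3, -178.9]
force: [-5.8, -0.3, 3.5]
gripper_width: 0.5
gripper_force: 3.3
```

Call:
send_rows(
  targets=[
    [[0,0,0,0.01,0,0,1],[0,0,0,0,0,0,1]],
  ],
)

```text
time_s: 23.5
ee_pos: [628.0, 182.3, 85.8]
ee_rot: [-180.0, -0.6, -178.9]
force: [-11.3, -0.2, 7.0]
gripper_width: 1.1
gripper_force: 5.7
```

Call:
send_rows(
  targets=[
    [[0,0,0,-0.06,0,0,1],[0,0,0,-0.06,0,0.2,1],[0,0,0,0.004,-0.222,0,1],[0,0,0,0.004,-0.222,0,1],[0,0,0,0.004,-0.222,0,1],[0,0,0,0.004,-0.222,0,1],[0,0,0,0.004,-0.222,0,1],[0,0,0,0.004,-0.222,0,1],[0,0,0,0.004,-0.222,0,1],[0,0,0,0,0,0,1],[0,0,0,0,0,0,1],[0,0,0,0,0,0,1]],
  ],
)

```text
time_s: 24.7
ee_pos: [614.1, -127.6, 125.8]
ee_rot: [180.0, 0.0, -178.9]
force: [0.5, 0.9, 0.1]
gripper_width: 0.5
gripper_force: 0.0
```

```bash
python3 - <<'E'
from h import *
s=env.state();print(s['ee_pos'],s['ee_rot'])
im,d=optics.grab_frame('top'); C=cam('top'); save('i',cv2.resize(im[130:250,130:270],None,fx=5,fy=5,interpolation=cv2.INTER_CUBIC))
for n,z in (('head_centre',92),('head_pivot',92),('board_centre',62)):
    for q in optics.place_of('top',n)[:1]: print(n,q['conf'],on_z(C,[q['at']],z)[0].round(1))
C=cam('wrist'); im,d=optics.grab_frame('wrist')
for q in optics.place_of('wrist','bar_key')[:2]: print(round(q['conf'],2),np.round(q['at']),on_z(C,[q['at']],26)[0].round(1))
E
```

```text
[ 614.10136369 -127.59839779  125.79909883] [ 1.79966544e+02  1.31728343e-02 -1.78866086e+02]
head_centre 0.63 [679.3 164.3  92. ]
head_pivot 0.85 [657.2 321.5  92. ]
board_centre 0.61 [676.7 200.6  62. ]
0.96 [110. 200.] [ 609.6 -267.3   26. ]
```

View pics/i.png

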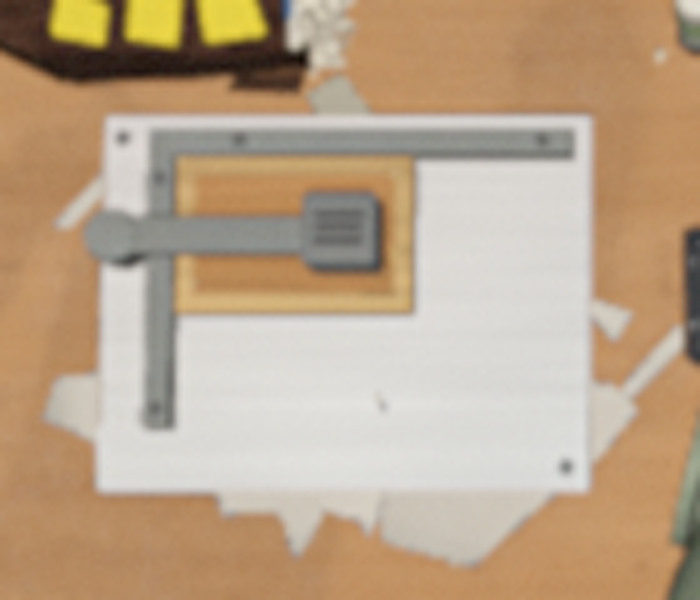

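The head is over the board at (340,230), its arm parallel to the back fence, and the board is still flush in the corner. The bar key is at (611,-267).

Call:
send_rows(
  targets=[
    [[0,0,0,-0.005,-0.17,0,1],[0,0,0,-0.005,-0.17,0,1],[0,0,0,-0.005,-0.17,0,1],[0,0,0,0,-0.17,-0.12,1],[0,0,0,0,0,-0.18,1],[0,0,0,0,0,-0.1,1],[0,0,0,0,0,-0.05,1],[0,0,0,0,0,0,1],[0,0,0,0,0,0,1]],
  ],
)

```text
time_s: 25.9
ee_pos: [611.9, -264.5, 36.8]
ee_rot: [-180.0, 0.1, -178.9]
force: [0.9, -0.4, 0.1]
gripper_width: 0.7
gripper_force: 0.0
```

Call:
send_rows(
  targets=[
    [[0,0,0,0,0,-0.015,1],[0,0,0,0,0,-0.01,1],[0,0,0,0,0,0,1],[0,0,0,0,0,0,1]],
  ],
)

```text
time_s: 26.3
ee_pos: [611.1, -264.6, 31.1]
ee_rot: [-180.0, 0.0, -178.9]
force: [-0.1, -0.5, 0.5]
gripper_width: 0.3
gripper_force: 0.0
```

Call:
send_rows(
  targets=[
    [[0,0,0,0,0,-0.01,1],[0,0,0,0,0,-0.01,1],[0,0,0,0,0,0,1]],
  ],
)

```text
time_s: 26.6
ee_pos: [610.9, -264.6, 26.4]
ee_rot: [180.0, -0.0, -178.9]
force: [-0.0, -0.5, -0.2]
gripper_width: 0.4
gripper_force: 0.0
```

Call:
send_rows(
  targets=[
    [[0,0,0,0,0,-0.005,1],[0,0,0,0,0,0,1]],
  ],
)

```text
time_s: 26.8
ee_pos: [610.9, -264.6, 26.1]
ee_rot: [180.0, -0.0, -178.9]
force: [-1.3, 1.0, 3.5]
gripper_width: 0.8
gripper_force: 1.6
```

Call:
send_rows(
  targets=[
    [[0,0,0,0,0,-0.005,1],[0,0,0,0,0,0,1]],
  ],
)

```text
time_s: 27.0
ee_pos: [610.9, -264.6, 25.3]
ee_rot: [180.0, 0.0, -178.9]
force: [-2.2, -0.1, 5.6]
gripper_width: 0.8
gripper_force: 2.8
```

Call:
send_rows(
  targets=[
    [[0,0,0,0,0,-0.005,1],[0,0,0,0,0,0,1]],
  ],
)

```text
time_s: 27.2
ee_pos: [611.0, -264.6, 24.8]
ee_rot: [-180.0, 0.0, -178.9]
force: [-2.4, 0.7, 7.5]
gripper_width: 0.6
gripper_force: 3.8
```

Near the stop, I press a touch more and hold, as I did on the round key.

Call:
send_rows(
  targets=[
    [[0,0,0,0,0,-0.001,1],[0,0,0,0,0,0,1],[0,0,0,0,0,0,1],[0,0,0,0,0,0,1],[0,0,0,0,0,0,1],[0,0,0,0,0,0,1],[0,0,0,0,0,0,1]],
  ],
)

```text
time_s: 27.9
ee_pos: [611.0, -264.6, 24.8]
ee_rot: [-180.0, 0.0, -178.9]
force: [-2.9, 2.0, 8.4]
gripper_width: 0.8
gripper_force: 4.1
```

Call:
send_rows(
  targets=[
    [[0,0,0,0,0,-0.001,1],[0,0,0,0,0,0,1],[0,0,0,0,0,0,1],[0,0,0,0,0,0,1],[0,0,0,0,0,0,1],[0,0,0,0,0,0,1],[0,0,0,0,0,0,1]],
  ],
)

```text
time_s: 28.6
ee_pos: [611.0, -264.6, 24.8]
ee_rot: [-180.0, 0.0, -178.9]
force: [-3.3, 0.4, 9.3]
gripper_width: 0.2
gripper_force: 4.6
```

Call:
send_rows(
  targets=[
    [[0,0,0,0,0,0.1,1],[0,0,0,0,0,0.2,1],[0,0,0,0,0,0.2,1],[0,0,0,0,0,0,1],[0,0,0,0,0,0,1],[0,0,0,0,0,0,1]],
  ],
)

```text
time_s: 29.2
ee_pos: [610.1, -264.1, 121.8]
ee_rot: [179.9, -0.1, -178.9]
force: [0.1, 0.5, -0.8]
gripper_width: 0.4
gripper_force: 0.0
```

```bash
python3 - <<'E'
from h import *
a,_=optics.grab_frame('top'); C=cam('top')
b=cv2.imread('pics/i.png')  # earlier bed crop, 5x
n=cv2.resize(a[130:250,130:270],None,fx=5,fy=5,interpolation=cv2.INTER_CUBIC)[:,:,::-1]
print('bed changed px',(np.abs(n.astype(int)-b)[:, :650].sum(2)>90).sum())
for q in optics.place_of('top','paint_pot')[:1]: print('pot',on_z(C,[q['at']],0)[0].round())
print(env.state()['force'])
env.job_done()
E
```

```text
bed changed px 0
pot [ 474. -440.    0.]
[0.1075466  0.55985924 0.39418546]
the job is handed in; nothing more can be done
```

I handed the job in at about 29 s, done in the order asked: round key (about 10 N, 11 N at most), board flush in the corner, head swung to its stop, bar key (8–9 N); no lamp or other sign showed that the machine ran, and I saw no disturbance of the pot.

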